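Seat the blank and hold the inspection lamp up

TASK

Get the brass blank with the round foot ready for inspection: set it foot down in the round nest of the steel die block, fully home, and let go of it. Then raise the hinged lamp panel by its bar handle to 45 degrees and finish while holding it there, because it falls shut when released. Leave the other parts on the bench where they are.

Things in the scene. Friction and masses are not known exactly. Their poses are not given: they have to be found in the camera images.
- blank_mid (a point): Loose brass blank, upright: round foot 44 mm wide, 8 mm thick, with a 24 mm round stem on it; 38 mm high in all, about 0.2 kg. This point is on its axis half-way up (19 mm above its underside), z up. Take it by the stem, fingertips just above the foot. It stands on the bench right of the lamp unit among other small parts, in varying places.
- die: Fixed steel die block in front of the lamp unit, 80 x 150 x 35 mm (x, y, height); origin at the centre of its underside. It has a round nest 35 mm to the left (+y) of its centre and a square nest, 37 mm wide, 35 mm to the right, which stays empty.
- nest (a point): Centre of the mouth of the round nest, on the die block's top face, 35 mm above the bench. The nest is 47 mm in diameter, 8 mm deep, with a 2 mm chamfer: a seated blank's foot is flush with the top face and blank_mid lies 11 mm above this point.
- bar (a point): Middle of the lamp panel's bar handle: round steel bar, 12 mm thick, 100 mm long, parallel to the hinge, on two posts at its ends, axis 40 mm above the panel's upper face. With the panel shut it is 130 mm nearer the robot than the hinge axis and 54 mm higher (94 mm above the bench). Pinched from above, the round bar can turn between the fingers as the panel rises.
- hinge (a point): Middle of the panel's hinge axis, on the far side of the lamp unit, 40 mm above the bench; its y is the axis. Panel: aluminium, 155 x 184 x 14 mm, about 0.4 kg, lying on a grey base box.
- lamp_unit: Fixed base box of the lamp, grey, 170 x 190 x 36 mm (x, y, height), carrying the panel; origin at the centre of its underside. The hinge axis is 80 mm beyond its centre (+x), along its y. The panel's free edge with the bar faces the robot; it rises and swings away from the robot as it opens.
- panel (a joint): Opening angle of the lamp panel in rad: 0 shut (lying level), 0.785 at 45 degrees, stop at 1.25. It falls shut by its own weight from any angle; no spring, hardly any friction.
- square_blank: Bystander: brass blank with a square foot 34 mm wide and 8 mm thick and the same 24 mm stem, 38 mm high. Origin at the centre of its underside. Leave it.
- collar: Bystander: copper ring 30 mm in diameter and 18 mm high. Origin at the centre of its underside. Leave it.
- collar2: Bystander: another copper ring of the same size. Leave it.
- bottle: Bystander: white bottle 56 mm in diameter and 130 mm high, left of the lamp unit. Leave it.
- tweezers: Bystander: steel tweezers, 130 mm long, lying flat at the right. Leave them.
Not all that is in view belongs to the job. What is shaped like the part that bears blank_mid but black or turquoise is not meant.

How it is judged:
By the outcome, as a careful person would: the job done as asked, in the order asked, and still so for the second after the job is handed in, while the arm keeps its last pose, push and grip.
It also fails if it takes over 61 s, if anything falls off the work surface, if the arm or the gripper's body presses on something with over 40 N, if the wrist force passes 120 N, or if a joint passes its speed limit or range.

ROBOT

A 6-joint arm with a two-finger parallel gripper is mounted at the origin on the work surface. World frame = base frame: x ahead of the robot, y to its left, z up, the work surface at z = 0. Lengths are in m, angles in rad, forces in N, time in s.
With the tool pointing down it reaches from about 0.275 to 0.875 m from the base axis. Payload 12.5 kg.
Tool frame: the origin (TCP) lies at the very end of the fingers, on their centre line; the grasp point (between the pads) lies 19 mm behind it (r.tcp_to_grasp is the distance from the TCP to the grasp point, in m); z points along the fingers, y is the line along which they close (so a half turn about z gives the same grasp; the last joint's range is limited). The gripper opens to 85 mm and grips with 20 to 120 N. Pads are 22 mm wide; open, the fingers measure 114 mm over their backs; the gripper's body (76 mm by 85 mm) begins 54 mm behind the grasp point. The pads swing forward as they close: fully open they stand 13 mm farther back than shut.
Start: joints at [1.062, 0.351, 1.652, -0, 1.139, -0.085], TCP at [0.226, 0.501, 0.231] pointing down, gripper open.
Joint ranges: [-2.75, 2.75], [-0.79, 2.1], [0.01, 2.65], [-1.57, 4.71], [0.07, 3.14], [-2.87, 2.87]. Speed limits (rad/s): [2.22, 2.22, 2.79, 3.14, 3.14, 3.14].

INTERFACE

Orientations are given as a 3x3 rotation matrix whose columns are the frame's x, y, z axes.
In Python, from cell import r gives the robot as it stands.
- The arm moves only by the tool jog_arm, never from a script. Its argument "steps" is a list of rows, each an object of numbers: "wx", "wy", "wz": the turn, a rotation vector about the tool's x, y, z each as a share of 4 degrees, from -1 to 1; "tx", "ty", "tz": the shift along the tool's x, y, z each as a share of 20 mm, from -1 to 1; "claw": the opening in per cent of the stroke, from 0 (shut) to 100 (fully open). A call has 1 to 12 rows; each row shifts and turns the commanded pose from where the row before left it, along the tool's axes as they then stand; what a row does not reach is not made up. A row lasts 1/8 s, in which the tool goes at most 62.5 mm and 10.7 degrees, less where a joint would pass 70% of its speed; a pose out of reach is approached as far as the arm can. A call with a number of a shift or a turn outside -1 to 1 is refused whole. A call with a gripper value outside its range is refused whole. The fingers move at their own pace and stop on an object; "force" is the grip in N (left out, the last holds). Time passes only in rows, so rows that do not move let the fingers close. It gives the time, the measured TCP pose, the force, the opening and the grip force at its end, in the units of the state.
- r.get_obs(): the state, without advancing time (a new reading comes with each control period).
- r.snapshot(name): name is "scene" or "top"; returns a dict with "image" (480x640x3 uint8, red, green, blue), "z_map" (480x640 float32, m along the optical axis (not along the pixel's ray), 0 where there is no reading), "fov_y" (degrees; the focal length in pixels is half the picture's height over the tangent of half this angle, whatever the lens; pixels are square), "cx", "cy" (the principal point, pixels), "k1" (the pictures are not rectified: a ray, as slopes to the right and down, at radius r is drawn at 1 + k1 r^2 times it, then the intrinsics apply), "rvec" (rotation vector, rad) and "tvec" (3), from world to camera coordinates, as OpenCV has them. Camera axes: x right, y down, z forward; pixel columns grow to the right and rows downward; lengths in m; the calibration is good to about 2 mm. A picture is of the moment at which its call begins.
- r.finish_job(): hands the job in; it is judged then, once.
The state is a dict: "t": time; "joint_positions": joint angles; "joint_vel": joint speeds; "joint_efforts": joint torques, N m; "position": TCP position; "tool_rot": TCP orientation; "contact_force": force on the tool from outside, world axes, zero at the start; "wrist_torque": the same for the moment, N m; "finger_gap": finger opening in m; "grip_force": force on a finger pad.
Only numpy, scipy, OpenCV 4.12 (cv2) and the standard library are available. Lean on these libraries where they do the work, as an engineer would, in place of code of your own. Each camera call takes 0.05 s, during which the arm holds its last target. There are 200 camera calls.

## Working session

There is one attempt and no reset: what is moved stays moved. The work goes in short steps, Python scripts to look and compute and a tool call to move; the robot and the scene stay as the last step left them, time stands still between calls to the robot, and variables do not carry over. Pictures are saved under pics/ and viewed, at most 10 in all, crops included, and the job is handed in when it is done.

Besides the shell and the picture viewer there is one more tool, called after "Call:" as a command line: name --argument value ..., lists and objects as JSON in quotes. jog_arm: Moves the arm, as the interface text tells. Shift numbers are shares of 20 mm and turn numbers shares of 4 degrees, none past 1 either way. Its arguments: {"type":"object","properties":{"steps":{"type":"array","items":{"type":"object","properties":{"wx":{"type":"number"},"wy":{"type":"number"},"wz":{"type":"number"},"tx":{"type":"number"},"ty":{"type":"number"},"tz":{"type":"number"},"claw":{"type":"number"}}}},"force":{"type":"number"}},"required":["steps"]}

```bash
mkdir -p pics; ls; cat > h.py <<'E'
import numpy as np, cv2
from cell import r
def cam(s):
    f=240/np.tan(np.radians(s["fov_y"])/2); R=cv2.Rodrigues(np.array(s["rvec"],float))[0]; return f,R,np.array(s["tvec"],float)
def rays(s,uv):
    f,R,t=cam(s); uv=np.atleast_2d(np.asarray(uv,float))
    d=(uv-[s["cx"],s["cy"]])/f; q=d.copy()
    for _ in range(20): q=d/(1+s["k1"]*(q**2).sum(1,keepdims=True))
    D=np.c_[q,np.ones(len(q))]
    return -R.T@t, D@R
def onplane(s,uv,z):
    c,D=rays(s,uv); return c+D*((z-c[2])/D[:,2])[:,None]
def cloud(s):
    v,u=np.mgrid[0:480,0:640]; c,D=rays(s,np.c_[u.ravel(),v.ravel()])
    return (c+D*s["z_map"].reshape(-1,1)).reshape(480,640,3)
def tri(s1,p1,s2,p2):
    c1,d1=rays(s1,p1);c2,d2=rays(s2,p2);d1=d1[0];d2=d2[0]
    k=np.linalg.lstsq(np.c_[d1,-d2],c2-c1,rcond=None)[0]
    a=c1+k[0]*d1;b=c2+k[1]*d2; return (a+b)/2,np.linalg.norm(a-b)
def save(s,n): cv2.imwrite("pics/"+n,s["image"][:,:,::-1])
E
python3 - <<'E'
from h import *
for n in("scene","top"):
    s=r.snapshot(n); save(s,n+"1.png"); f,R,t=cam(s); print(n,f,-R.T@t,R[2],s["k1"],(s["z_map"]>0).mean())
print(r.get_obs())
E
```

```text
pics
scene 621.293697131643 [ 1.12811252 -0.8991451   1.26554863] [-0.35409632  0.57026692 -0.74122293] 0.03666521481937906 0.9945377604166666
top 434.86494486772494 [ 0.44911166 -0.01224721  1.03015753] [ 0.12187639  0.01064679 -0.99248818] -0.020133669135302814 0.99587890625
{'t': 0.1, 'joint_positions': array([ 1.06244623e+00,  3.51137689e-01,  1.65235111e+00, -9.96747565e-06,
        1.13911183e+00, -8.46128148e-02]), 'joint_vel': array([-0.0005278 , -0.00126761, -0.00234821, -0.00057447, -0.00101789,
        0.00015886]), 'joint_efforts': array([ 1.46891904e-03, -5.06826389e+01, -2.91875625e+01,  8.78741389e-06,
        2.51539517e-03, -3.40600188e-06]), 'position': array([0.22598426, 0.5011044 , 0.23084014]), 'tool_rot': array([[-9.11560349e-01,  4.11166022e-01, -4.82710428e-04],
       [ 4.11166298e-01,  9.11559923e-01, -8.84922447e-04],
       [ 7.61694381e-05, -1.00513447e-03, -9.99999492e-01]]), 'contact_force': array([ 0.23093462,  0.33437093, -0.34509473]), 'wrist_torque': array([0.02140547, 0.02287281, 0.00509347]), 'grip_force': 0.0, 'finger_gap': 0.08529645902717622}
```

View pics/scene1.png

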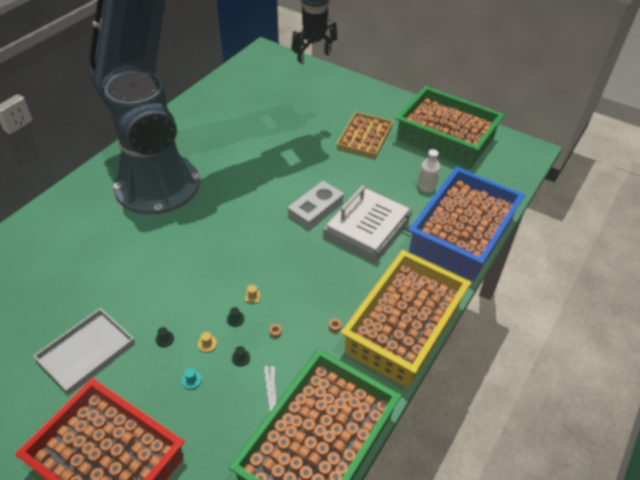

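View pics/top1.png

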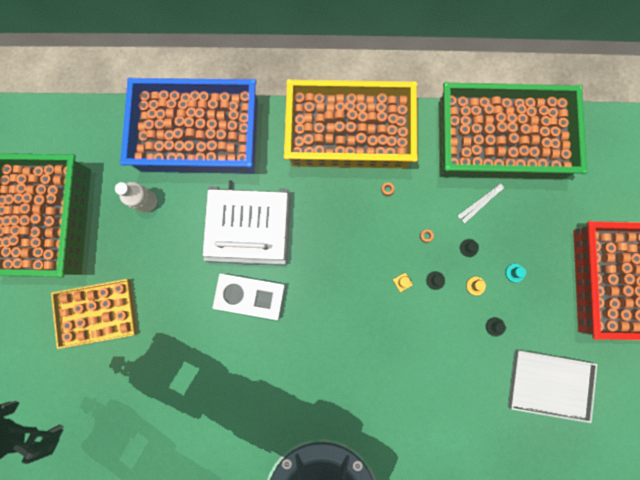

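The top view shows the round brass blank at (476,286), the square one at (403,282), the die at (248,297) with its round nest at (233,294), and the lamp bar at (243,245). In the scene view the blank is at (207,342), the nest at (325,194) and the bar at (352,205).

```bash
python3 - <<'E'
from h import *
T=r.snapshot("top"); S=r.snapshot("scene")
def yel(s,box):
    u0,v0,u1,v1=box; h=cv2.cvtColor(s["image"],cv2.COLOR_RGB2HSV); m=np.zeros((480,640),bool)
    m[v0:v1,u0:u1]=((h[...,0]>12)&(h[...,0]<32)&(h[...,1]>110)&(h[...,2]>90))[v0:v1,u0:u1]; return m
for n,s,b in(("T",T,(462,270,492,300)),("S",S,(193,325,222,356)),("Tsq",T,(390,270,416,295))):
    m=yel(s,b); P=cloud(s)[m]; v,u=np.nonzero(m); hi=P[P[:,2]>.03]; lo=P[(P[:,2]<.014)]
    print(n,m.sum(),"px",u.mean(),v.mean(),"hi",len(hi),hi.mean(0),np.median(hi[:,2]),"lo",len(lo),(lo.min(0)+lo.max(0))/2,np.ptp(lo,0))
    uh=np.c_[u,v][P[:,2]>.03]; print(" top px",uh.mean(0), onplane(s,[uh.mean(0)],.038))
    if n=="T":a=uh.mean(0)
    if n=="S":print("tri",tri(T,a,S,uh.mean(0)))
# die & nests
g=cv2.cvtColor(T["image"],cv2.COLOR_RGB2GRAY); C=cloud(T)
sub=C[270:325,205:295]; m=((sub[...,2]>.028)&(sub[...,2]<.042)).astype(np.uint8)
c=max(cv2.findContours(m,0,2)[0],key=cv2.contourArea); b=cv2.minAreaRect(c); print("die rect",b); ctr=np.array(b[0])+[205,270]; box=cv2.boxPoints(b)+[205,270]
print(onplane(T,[ctr],.035),onplane(T,box,.035),np.median(sub[m>0][:,2]))
for nm,s,(u0,v0,u1,v1) in(("T",T,(220,280,246,308)),("Tsq",T,(252,286,274,312)),("S",S,(314,184,336,204)),("Ssq",S,(299,198,318,216))):
    gg=cv2.cvtColor(s["image"],cv2.COLOR_RGB2GRAY)[v0:v1,u0:u1]
    th,mm=cv2.threshold(gg,0,255,cv2.THRESH_BINARY_INV+cv2.THRESH_OTSU)
    n_,lab,st,ce=cv2.connectedComponentsWithStats(mm); k=min(range(1,n_),key=lambda i:np.hypot(*(ce[i]-[(u1-u0)/2,(v1-v0)/2])))
    p=ce[k]+[u0,v0]; print(nm,th,st[k],p,onplane(s,[p],.035))
# bar: points in cloud z .08-.1
for nm,s,(u0,v0,u1,v1) in(("T",T,(205,185,292,265)),("S",S,(325,180,410,250))):
    P=cloud(s)[v0:v1,u0:u1]; m=(P[...,2]>.082)&(P[...,2]<.11); q=P[m]; v,u=np.nonzero(m)
    print("bar",nm,len(q),q.mean(0),np.percentile(q[:,2],[50,95]),q.min(0),q.max(0))
    rr=cv2.fitLine(q[:,:2].astype(np.float32),2,0,.01,.01).ravel(); print(rr)
    pl=P[(P[...,2]>.045)&(P[...,2]<.06)]; pr=cv2.minAreaRect(pl[:,:2].astype(np.float32)); print("panel",pr,np.median(pl[:,2]))
cv2.imwrite("pics/crop.png",cv2.hconcat([cv2.resize(T["image"][180:330,195:295,::-1],None,fx=4,fy=4,interpolation=2),cv2.resize(S["image"][170:270,280:420,::-1],(400,600),interpolation=2)]))
E
```

```text
T 278 px 475.51798561151077 285.5791366906475 hi 102 [ 0.4820708  -0.34634164  0.04748499] 0.03815468171383768 lo 153 [ 0.48286743 -0.34992362  0.00572601] [0.04036808 0.04014171 0.01467029]
 top px [479.24509804 285.20588235] [[ 0.48245419 -0.34932055  0.038     ]]
S 251 px 206.71314741035857 342.58964143426294 hi 76 [ 0.49561194 -0.36158704  0.05179708] 0.03578156849428782 lo 137 [ 0.4855437  -0.35122899  0.00479782] [0.03979833 0.0470037  0.01666734]
 top px [205.34210526 337.23684211] [[ 0.48865274 -0.35572697  0.038     ]]
tri (array([ 0.48329432, -0.35200953,  0.02885472]), np.float64(0.0013338736105527056))
Tsq 218 px 402.3532110091743 281.89449541284404 hi 90 [ 0.48713724 -0.17602342  0.0490608 ] 0.038410078492209454 lo 119 [ 0.48751499 -0.18032096  0.00531951] [0.04232035 0.04655229 0.01534127]
 top px [403.83333333 281.48888889] [[ 0.48760263 -0.17797843  0.038     ]]
die rect ((43.540367126464844, 26.267892837524414), (66.35186767578125, 35.55329895019531), 9.865806579589844)
[[0.44707383 0.17462701 0.035     ]] [[0.4186335  0.25498706 0.035     ]
 [0.49844884 0.24502949 0
[... 422 characters left out ...]
307.44915254 206.42372881] [[0.44583905 0.13819288 0.035     ]]
bar T 285 [0.55855097 0.18554448 0.09870596] [0.0991883  0.10242846] [0.5521812  0.13051362 0.08294862] [0.56567799 0.24105807 0.10463949]
[0.02495526 0.99968857 0.55855095 0.18554448]
panel ((0.6159611940383911, 0.18514233827590942), (0.18537509441375732, 0.16431480646133423), 88.5776138305664) 0.05446253472707063
bar S 154 [0.56766868 0.18118876 0.09474209] [0.09570671 0.10017544] [0.55665    0.12909658 0.0825887 ] [0.74186691 0.24206225 0.10437179]
[ 0.00848028 -0.99996406  0.5676687   0.18118876]
panel ((0.620368480682373, 0.1832757294178009), (0.19329670071601868, 0.16411450505256653), 87.88304901123047) 0.05158939540985519
```

View pics/crop.png

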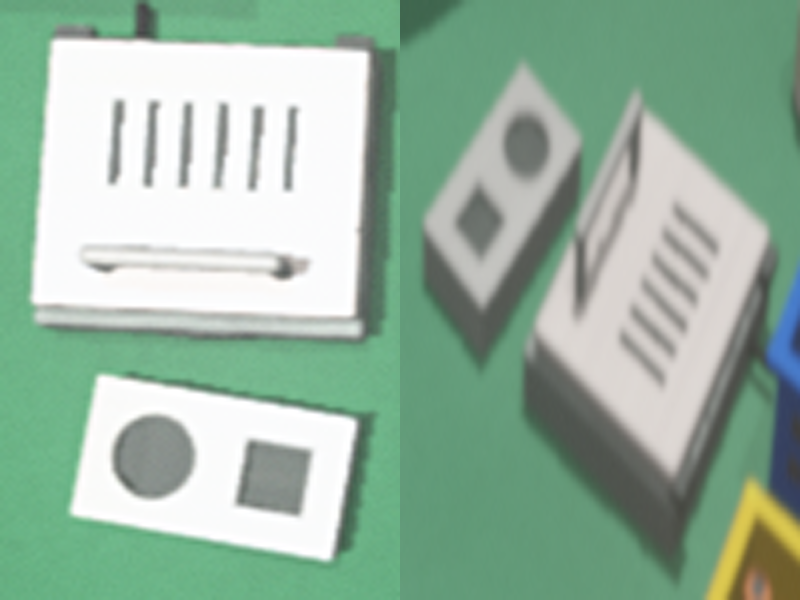

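The close crops confirm the round nest on the left of the die (+y) and a level bar along y. I'm setting out towards the blank now, turning so that the fingers close along world x.

Call:
jog_arm --steps '[{"tx": -1,"wz": 1,"claw": 65},{"tx": -1,"wz": 1},{"tx": -1,"wz": 1},{"tx": -1,"wz": 1},{"tx": -1,"wz": 1},{"tx": -1,"wz": 1},{"tx": -1,"wz": 1},{"tx": -1,"wz": 1},{"tx": -1,"wz": 1},{"tx": -1,"wz": 1},{"tx": -1,"wz": 1},{"tx": -1,"wz": 1}]'

```text
validation failed for argument at $.st...
```

Call:
jog_arm --steps '[{"tx": -1,"wz": 1},{"tx": -1,"wz": 1},{"tx": -1,"wz": 1},{"tx": -1,"wz": 1},{"tx": -1,"wz": 0.5},{"tx": -1},{"tx": -1},{"tx": -1},{"tx": -1},{"tx": -1},{"tx": -1},{"tx": -1}]'

```text
validation failed for argument at $.st...
```

Call:
jog_arm --steps '[{"tx": -1},{"tx": -1},{"tx": -1},{"tx": -1},{"tx": -1},{"tx": -1},{"tx": -1},{"tx": -1},{"tx": -1},{"tx": -1},{"tx": -1},{"tx": -1}]'

```text
validation failed for argument at $.st...
```

Call:
jog_arm --steps '[{"wx": 0,"wy": 0,"wz": 1,"tx": -1,"ty": 0,"tz": 0,"claw": 65},{"wx": 0,"wy": 0,"wz": 1,"tx": -1,"ty": 0,"tz": 0,"claw": 65},{"wx": 0,"wy": 0,"wz": 1,"tx": -1,"ty": 0,"tz": 0,"claw": 65},{"wx": 0,"wy": 0,"wz": 1,"tx": -1,"ty": 0,"tz": 0,"claw": 65},{"wx": 0,"wy": 0,"wz": 1,"tx": -1,"ty": 0,"tz": 0,"claw": 65},{"wx": 0,"wy": 0,"wz": 1,"tx": -1,"ty": 0,"tz": 0,"claw": 65},{"wx": 0,"wy": 0,"wz": 1,"tx": -1,"ty": 0,"tz": 0,"claw": 65},{"wx": 0,"wy": 0,"wz": 1,"tx": -1,"ty": 0,"tz": 0,"claw": 65},{"wx": 0,"wy": 0,"wz": 1,"tx": -1,"ty": 0,"tz": 0,"claw": 65},{"wx": 0,"wy": 0,"wz": 1,"tx": -1,"ty": 0,"tz": 0,"claw": 65},{"wx": 0,"wy": 0,"wz": 1,"tx": -1,"ty": 0,"tz": 0,"claw": 65},{"wx": 0,"wy": 0,"wz": 1,"tx": -1,"ty": 0,"tz": 0,"claw": 65}]'

```text
t: 1.7
position: [0.3877, 0.3317, 0.2313]
tool_rot: [[-0.3, 0.954, -0.0], [0.954, 0.3, -0.0], [-0.0, -0.0, -1.0]]
contact_force: [-0.5, 0.1, 0.3]
finger_gap: 0.0554
grip_force: 0.0
```

Call:
jog_arm --steps '[{"wx": 0,"wy": 0,"wz": 1,"tx": -1,"ty": 0,"tz": 0,"claw": 65},{"wx": 0,"wy": 0,"wz": 1,"tx": -1,"ty": 0,"tz": 0,"claw": 65},{"wx": 0,"wy": 0,"wz": 1,"tx": -1,"ty": 0,"tz": 0,"claw": 65},{"wx": 0,"wy": 0,"wz": 1,"tx": -1,"ty": 0,"tz": 0,"claw": 65},{"wx": 0,"wy": 0,"wz": 0.75,"tx": -1,"ty": 0,"tz": 0,"claw": 65},{"wx": 0,"wy": 0,"wz": 0,"tx": -1,"ty": 0.2,"tz": 0,"claw": 65},{"wx": 0,"wy": 0,"wz": 0,"tx": -1,"ty": 0.2,"tz": 0,"claw": 65},{"wx": 0,"wy": 0,"wz": 0,"tx": -1,"ty": 0.2,"tz": 0,"claw": 65},{"wx": 0,"wy": 0,"wz": 0,"tx": -1,"ty": 0.2,"tz": 0,"claw": 65},{"wx": 0,"wy": 0,"wz": 0,"tx": -1,"ty": 0.2,"tz": 0,"claw": 65},{"wx": 0,"wy": 0,"wz": 0,"tx": -1,"ty": 0.2,"tz": 0,"claw": 65},{"wx": 0,"wy": 0,"wz": 0,"tx": -1,"ty": 0.2,"tz": 0,"claw": 65}]'

```text
t: 3.2
position: [0.4289, 0.093, 0.2314]
tool_rot: [[0.025, 1.0, 0.0], [1.0, -0.025, 0.0], [0.0, 0.0, -1.0]]
contact_force: [-0.8, 0.2, 1.1]
finger_gap: 0.0555
grip_force: 0.0
```

Call:
jog_arm --steps '[{"wx": 0,"wy": 0,"wz": 0,"tx": -1,"ty": 0.15,"tz": 0,"claw": 65},{"wx": 0,"wy": 0,"wz": 0,"tx": -1,"ty": 0.15,"tz": 0,"claw": 65},{"wx": 0,"wy": 0,"wz": 0,"tx": -1,"ty": 0.15,"tz": 0,"claw": 65},{"wx": 0,"wy": 0,"wz": 0,"tx": -1,"ty": 0.15,"tz": 0,"claw": 65},{"wx": 0,"wy": 0,"wz": 0,"tx": -1,"ty": 0.15,"tz": 0,"claw": 65},{"wx": 0,"wy": 0,"wz": 0,"tx": -1,"ty": 0.15,"tz": 0,"claw": 65},{"wx": 0,"wy": 0,"wz": 0,"tx": -1,"ty": 0.15,"tz": 0,"claw": 65},{"wx": 0,"wy": 0,"wz": 0,"tx": -1,"ty": 0.15,"tz": 0,"claw": 65},{"wx": 0,"wy": 0,"wz": 0,"tx": -1,"ty": 0.15,"tz": 0,"claw": 65},{"wx": 0,"wy": 0,"wz": 0,"tx": -1,"ty": 0.15,"tz": 0,"claw": 65},{"wx": 0,"wy": 0,"wz": 0,"tx": -1,"ty": 0.15,"tz": 0,"claw": 65},{"wx": 0,"wy": 0,"wz": 0,"tx": -1,"ty": 0.15,"tz": 0,"claw": 65}]'

```text
t: 4.7
position: [0.4592, -0.1477, 0.2314]
tool_rot: [[0.024, 1.0, 0.0], [1.0, -0.024, -0.0], [-0.0, 0.0, -1.0]]
contact_force: [-0.2, -0.1, 0.6]
finger_gap: 0.0553
grip_force: 0.0
```

Call:
jog_arm --steps '[{"wx": 0,"wy": 0,"wz": 0,"tx": -1,"ty": 0.15,"tz": 0,"claw": 65},{"wx": 0,"wy": 0,"wz": 0,"tx": -1,"ty": 0.15,"tz": 0,"claw": 65},{"wx": 0,"wy": 0,"wz": 0,"tx": -1,"ty": 0.15,"tz": 0.5,"claw": 65},{"wx": 0,"wy": 0,"wz": 0,"tx": -1,"ty": 0.15,"tz": 0.5,"claw": 65},{"wx": 0,"wy": 0,"wz": 0,"tx": -1,"ty": 0.15,"tz": 0.5,"claw": 65},{"wx": 0,"wy": 0,"wz": 0,"tx": -1,"ty": 0.15,"tz": 0.5,"claw": 65},{"wx": 0,"wy": 0,"wz": 0,"tx": -1,"ty": 0.15,"tz": 0.5,"claw": 65},{"wx": 0,"wy": 0,"wz": 0,"tx": -1,"ty": 0.15,"tz": 0.5,"claw": 65},{"wx": 0,"wy": 0,"wz": 0,"tx": -1,"ty": 0.15,"tz": 0.5,"claw": 65},{"wx": 0,"wy": 0,"wz": 0,"tx": -1,"ty": 0.1,"tz": 0.5,"claw": 65},{"wx": 0,"wy": 0,"wz": 0,"tx": -0.1,"ty": 0,"tz": 0.5,"claw": 65},{"wx": 0,"wy": 0,"wz": 0,"tx": 0,"ty": 0,"tz": 0.5,"claw": 65}]'

```text
t: 6.2
position: [0.4838, -0.3489, 0.1305]
tool_rot: [[0.023, 1.0, -0.0], [1.0, -0.023, 0.0], [0.0, -0.0, -1.0]]
contact_force: [0.8, -0.1, -0.1]
finger_gap: 0.0552
grip_force: 0.0
```

```bash
python3 - <<'E'
from h import *
o=r.get_obs(); print(o["t"],o["position"])
T=r.snapshot("top"); S=r.snapshot("scene")
# blank foot+stem yellow mask again in scene
h=cv2.cvtColor(S["image"],cv2.COLOR_RGB2HSV); m=((h[...,0]>12)&(h[...,0]<32)&(h[...,1]>110)&(h[...,2]>90)); print(m[325:356,193:222].sum())
cv2.imwrite("pics/c2.png",cv2.hconcat([cv2.resize(T["image"][210:330,425:545,::-1],(400,400),interpolation=2),cv2.resize(S["image"][260:380,140:260,::-1],(400,400),interpolation=2)]))
E
```

```text
6.2 [ 0.48383503 -0.34893798  0.13046625]
242
```

View pics/c2.png

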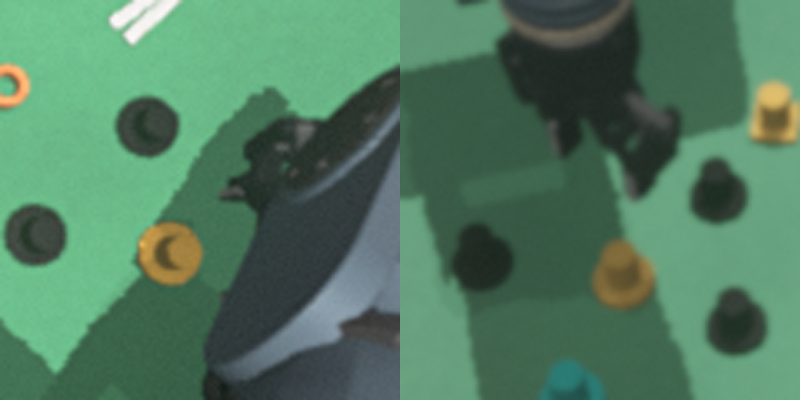

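The left crop (top camera) shows the blank at (170,253), with the gripper offset up and to the right by parallax. The right crop (scene camera) shows it clear of its neighbours. I'm going down onto it.

Call:
jog_arm --steps '[{"wx": 0,"wy": 0,"wz": 0,"tx": -0.05,"ty": -0.05,"tz": 1,"claw": 65},{"wx": 0,"wy": 0,"wz": 0,"tx": 0,"ty": 0,"tz": 1,"claw": 65},{"wx": 0,"wy": 0,"wz": 0,"tx": 0,"ty": 0,"tz": 1,"claw": 65},{"wx": 0,"wy": 0,"wz": 0,"tx": 0,"ty": 0,"tz": 1,"claw": 65},{"wx": 0,"wy": 0,"wz": 0,"tx": 0,"ty": 0,"tz": 1,"claw": 65},{"wx": 0,"wy": 0,"wz": 0,"tx": 0,"ty": 0,"tz": 0.6,"claw": 65},{"wx": 0,"wy": 0,"wz": 0,"tx": 0,"ty": 0,"tz": 0.2,"claw": 65},{"wx": 0,"wy": 0,"wz": 0,"tx": 0,"ty": 0,"tz": 0,"claw": 65}]'

```text
t: 7.3
position: [0.4831, -0.3502, 0.0154]
tool_rot: [[0.022, 1.0, 0.0], [1.0, -0.022, -0.0], [-0.0, 0.0, -1.0]]
contact_force: [-0.1, 0.1, 0.1]
finger_gap: 0.0559
grip_force: 0.0
```

Call:
jog_arm --force 40 --steps '[{"wx": 0,"wy": 0,"wz": 0,"tx": 0,"ty": 0,"tz": 0,"claw": 0},{"wx": 0,"wy": 0,"wz": 0,"tx": 0,"ty": 0,"tz": 0,"claw": 0},{"wx": 0,"wy": 0,"wz": 0,"tx": 0,"ty": 0,"tz": 0,"claw": 0},{"wx": 0,"wy": 0,"wz": 0,"tx": 0,"ty": 0,"tz": 0,"claw": 0},{"wx": 0,"wy": 0,"wz": 0,"tx": 0,"ty": 0,"tz": 0,"claw": 0}]'

```text
t: 7.92
position: [0.4833, -0.3504, 0.016]
tool_rot: [[0.022, 1.0, 0.001], [1.0, -0.022, -0.001], [-0.001, 0.001, -1.0]]
contact_force: [-0.1, 0.5, 7.0]
finger_gap: 0.0217
grip_force: 39.1
```

Call:
jog_arm --steps '[{"wx": 0,"wy": 0,"wz": 0,"tx": 0,"ty": 0,"tz": -0.3,"claw": 0},{"wx": 0,"wy": 0,"wz": 0,"tx": 0,"ty": 0,"tz": -1,"claw": 0},{"wx": 0,"wy": 0,"wz": 0,"tx": 0,"ty": 0,"tz": -1,"claw": 0},{"wx": 0,"wy": 0,"wz": 0,"tx": 0,"ty": 0,"tz": -1,"claw": 0}]'

```text
t: 8.43
position: [0.4831, -0.3503, 0.0833]
tool_rot: [[0.022, 1.0, 0.001], [1.0, -0.022, -0.001], [-0.001, 0.001, -1.0]]
contact_force: [0.1, 0.1, -2.4]
finger_gap: 0.022
grip_force: 39.3
```

```bash
python3 - <<'E'
from h import *
o=r.get_obs(); print(o["t"],o["position"],o["finger_gap"],o["contact_force"])
T=r.snapshot("top"); S=r.snapshot("scene")
cv2.imwrite("pics/c3.png",cv2.hconcat([cv2.resize(T["image"][240:330,435:525,::-1],(400,400),interpolation=2),cv2.resize(S["image"][280:360,160:240,::-1],(400,400),interpolation=2)]))
E
```

```text
8.425 [ 0.48314257 -0.35026944  0.08325771] 0.02197123062052749 [ 0.1458472   0.08964117 -2.38423993]
```

View pics/c3.png

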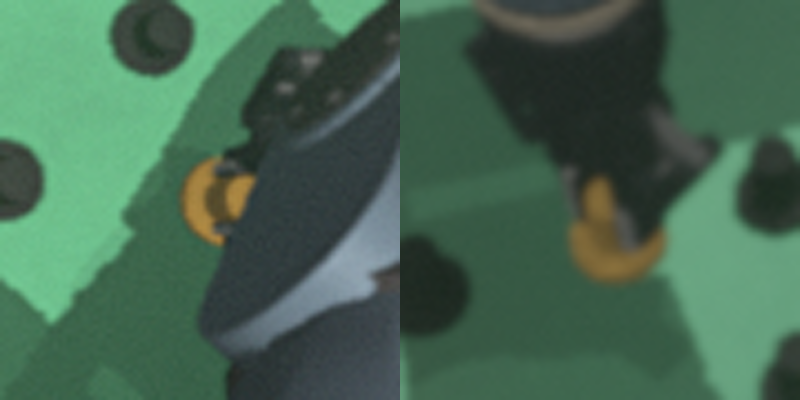

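The blank is held level in both crops. I'm carrying it to the nest.

Call:
jog_arm --steps '[{"wx": 0,"wy": 0,"wz": 0,"tx": 0.5,"ty": 0,"tz": -0.5,"claw": 0},{"wx": 0,"wy": 0,"wz": 0,"tx": 1,"ty": -0.1,"tz": -0.5,"claw": 0},{"wx": 0,"wy": 0,"wz": 0,"tx": 1,"ty": -0.1,"tz": 0,"claw": 0},{"wx": 0,"wy": 0,"wz": 0,"tx": 1,"ty": -0.1,"tz": 0,"claw": 0},{"wx": 0,"wy": 0,"wz": 0,"tx": 1,"ty": -0.1,"tz": 0,"claw": 0},{"wx": 0,"wy": 0,"wz": 0,"tx": 1,"ty": -0.1,"tz": 0,"claw": 0},{"wx": 0,"wy": 0,"wz": 0,"tx": 1,"ty": -0.1,"tz": 0,"claw": 0},{"wx": 0,"wy": 0,"wz": 0,"tx": 1,"ty": -0.1,"tz": 0,"claw": 0},{"wx": 0,"wy": 0,"wz": 0,"tx": 1,"ty": -0.1,"tz": 0,"claw": 0},{"wx": 0,"wy": 0,"wz": 0,"tx": 1,"ty": -0.1,"tz": 0,"claw": 0},{"wx": 0,"wy": 0,"wz": 0,"tx": 1,"ty": -0.1,"tz": 0,"claw": 0},{"wx": 0,"wy": 0,"wz": 0,"tx": 1,"ty": -0.1,"tz": 0,"claw": 0}]'

```text
t: 10.02
position: [0.466, -0.1184, 0.1013]
tool_rot: [[0.022, 1.0, 0.0], [1.0, -0.022, -0.0], [-0.0, 0.0, -1.0]]
contact_force: [0.2, -0.4, -2.2]
finger_gap: 0.0217
grip_force: 39.4
```

Call:
jog_arm --steps '[{"wx": 0,"wy": 0,"wz": 0,"tx": 1,"ty": -0.1,"tz": 0,"claw": 0},{"wx": 0,"wy": 0,"wz": 0,"tx": 1,"ty": -0.1,"tz": 0,"claw": 0},{"wx": 0,"wy": 0,"wz": 0,"tx": 1,"ty": -0.1,"tz": 0,"claw": 0},{"wx": 0,"wy": 0,"wz": 0,"tx": 1,"ty": -0.1,"tz": 0,"claw": 0},{"wx": 0,"wy": 0,"wz": 0,"tx": 1,"ty": -0.1,"tz": 0,"claw": 0},{"wx": 0,"wy": 0,"wz": 0,"tx": 1,"ty": -0.1,"tz": 0,"claw": 0},{"wx": 0,"wy": 0,"wz": 0,"tx": 1,"ty": -0.1,"tz": 0,"claw": 0},{"wx": 0,"wy": 0,"wz": 0,"tx": 1,"ty": -0.1,"tz": 0,"claw": 0},{"wx": 0,"wy": 0,"wz": 0,"tx": 1,"ty": -0.1,"tz": 0,"claw": 0},{"wx": 0,"wy": 0,"wz": 0,"tx": 1,"ty": -0.1,"tz": 0,"claw": 0},{"wx": 0,"wy": 0,"wz": 0,"tx": 1,"ty": -0.1,"tz": 0,"claw": 0},{"wx": 0,"wy": 0,"wz": 0,"tx": 1,"ty": 0,"tz": 0,"claw": 0}]'

```text
t: 11.52
position: [0.449, 0.122, 0.1014]
tool_rot: [[0.022, 1.0, 0.0], [1.0, -0.022, 0.0], [0.0, 0.0, -1.0]]
contact_force: [-0.7, 0.4, -1.6]
finger_gap: 0.0215
grip_force: 39.4
```

Call:
jog_arm --steps '[{"wx": 0,"wy": 0,"wz": 0,"tx": 1,"ty": 0.05,"tz": 0,"claw": 0},{"wx": 0,"wy": 0,"wz": 0,"tx": 1,"ty": 0,"tz": 0,"claw": 0},{"wx": 0,"wy": 0,"wz": 0,"tx": 1,"ty": 0,"tz": 0.3,"claw": 0},{"wx": 0,"wy": 0,"wz": 0,"tx": 1,"ty": 0,"tz": 0.5,"claw": 0},{"wx": 0,"wy": 0,"wz": 0,"tx": 0.3,"ty": 0,"tz": 0.5,"claw": 0},{"wx": 0,"wy": 0,"wz": 0,"tx": 0,"ty": 0,"tz": 0,"claw": 0},{"wx": 0,"wy": 0,"wz": 0,"tx": 0,"ty": 0,"tz": 0,"claw": 0}]'

```text
t: 12.4
position: [0.4524, 0.2063, 0.0755]
tool_rot: [[0.023, 1.0, 0.0], [1.0, -0.023, -0.0], [-0.0, 0.0, -1.0]]
contact_force: [0.4, -0.9, -2.1]
finger_gap: 0.0218
grip_force: 39.4
```

```bash
python3 - <<'E'
from h import *
o=r.get_obs(); print(o["t"],o["position"])
T=r.snapshot("top"); S=r.snapshot("scene")
for n,s,(u0,v0,u1,v1) in(("T",T,(205,265,290,325)),("S",S,(295,165,345,220))):
    h=cv2.cvtColor(s["image"],cv2.COLOR_RGB2HSV); m=((h[...,0]>12)&(h[...,0]<32)&(h[...,1]>110)&(h[...,2]>70)); v,u=np.nonzero(m[v0:v1,u0:u1]); u+=u0;v+=v0
    print(n,len(u),u.min() if len(u) else 0,u.max() if len(u) else 0,v.min() if len(u) else 0,v.max() if len(u) else 0)
cv2.imwrite("pics/c4.png",cv2.hconcat([cv2.resize(T["image"][255:335,200:300,::-1],(400,320),interpolation=2),cv2.resize(S["image"][160:240,270:370,::-1],(400,320),interpolation=2)]))
E
```

```text
12.4 [0.45243705 0.20626653 0.07545539]
T 19 239 241 288 297
S 97 317 328 177 192
```

View pics/c4.png

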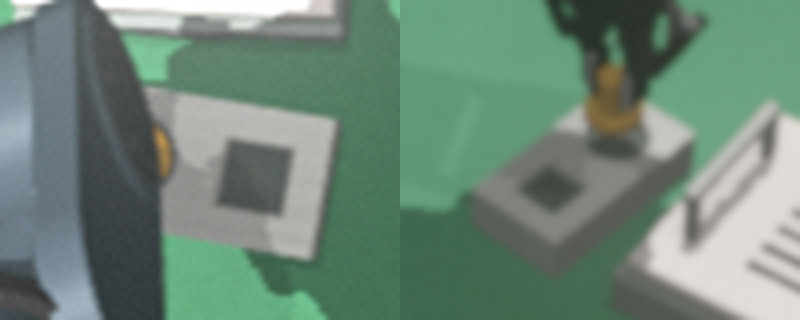

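The left crop (top camera) shows only the foot's right edge, at about (241.5,293) in full-frame pixels. The right crop shows the foot above the round nest, centred at about (323.7,188.5). I'll compare both with the nest position.

```bash
python3 - <<'E'
from h import *
T=r.snapshot("top"); S=r.snapshot("scene")
print("top right edge, z .06/.067",onplane(T,[[241.7,293]],.060),onplane(T,[[241.7,293]],.0675))
h=cv2.cvtColor(S["image"],cv2.COLOR_RGB2HSV); m=((h[...,0]>10)&(h[...,0]<34)&(h[...,1]>100)&(h[...,2]>60)); m[:165]=0;m[205:]=0;m[:,:300]=0;m[:,345:]=0
for v in range(176,197):
    u=np.nonzero(m[v])[0]; print(v,(u.min(),u.max()) if len(u) else None,end=' ')
print()
for uv in([323.7,188.5],[324,188]): print(onplane(S,[uv],.0635))
E
```

```text
top right edge, z .06/.067 [[0.45401189 0.18547629 0.06      ]] [[0.45397401 0.18394774 0.0675    ]]
176 (np.int64(321), np.int64(321)) 177 (np.int64(320), np.int64(324)) 178 (np.int64(320), np.int64(324)) 179 (np.int64(319), np.int64(324)) 180 (np.int64(320), np.int64(324)) 181 (np.int64(320), np.int64(324)) 182 (np.int64(320), np.int64(323)) 183 (np.int64(319), np.int64(323)) 184 (np.int64(318), np.int64(323)) 185 (np.int64(317), np.int64(323)) 186 (np.int64(317), np.int64(323)) 187 (np.int64(317), np.int64(324)) 188 (np.int64(317), np.int64(328)) 189 (np.int64(318), np.int64(328)) 190 (np.int64(318), np.int64(328)) 191 (np.int64(319), np.int64(327)) 192 (np.int64(320), np.int64(325)) 193 None 194 None 195 None 196 None 
[[0.4601314  0.19948727 0.0635    ]]
[[0.45972832 0.20169596 0.0635    ]]
```

Call:
jog_arm --steps '[{"wx": 0,"wy": 0,"wz": 0,"tx": 0.18,"ty": 0,"tz": 0.4,"claw": 0},{"wx": 0,"wy": 0,"wz": 0,"tx": 0,"ty": 0,"tz": 0.4,"claw": 0},{"wx": 0,"wy": 0,"wz": 0,"tx": 0,"ty": 0,"tz": 0.3,"claw": 0},{"wx": 0,"wy": 0,"wz": 0,"tx": 0,"ty": 0,"tz": 0.15,"claw": 0},{"wx": 0,"wy": 0,"wz": 0,"tx": 0,"ty": 0,"tz": 0.1,"claw": 0},{"wx": 0,"wy": 0,"wz": 0,"tx": 0,"ty": 0,"tz": 0,"claw": 0}]'

```text
t: 13.35
position: [0.4525, 0.2103, 0.0482]
tool_rot: [[0.022, 1.0, -0.0], [1.0, -0.022, -0.0], [-0.0, -0.0, -1.0]]
contact_force: [-0.8, -0.3, -2.3]
finger_gap: 0.022
grip_force: 39.4
```

Call:
jog_arm --steps '[{"wx": 0,"wy": 0,"wz": 0,"tx": 0,"ty": 0,"tz": 0.1,"claw": 0},{"wx": 0,"wy": 0,"wz": 0,"tx": 0,"ty": 0,"tz": 0.1,"claw": 0},{"wx": 0,"wy": 0,"wz": 0,"tx": 0,"ty": 0,"tz": 0.05,"claw": 0},{"wx": 0,"wy": 0,"wz": 0,"tx": 0,"ty": 0,"tz": 0,"claw": 0}]'

```text
t: 13.85
position: [0.4525, 0.2103, 0.0432]
tool_rot: [[0.022, 1.0, -0.0], [1.0, -0.022, -0.0], [-0.0, -0.0, -1.0]]
contact_force: [0.3, -0.4, -2.2]
finger_gap: 0.0218
grip_force: 39.4
```

Call:
jog_arm --steps '[{"wx": 0,"wy": 0,"wz": 0,"tx": 0,"ty": 0,"tz": 0.05,"claw": 0},{"wx": 0,"wy": 0,"wz": 0,"tx": 0,"ty": 0,"tz": 0.05,"claw": 0},{"wx": 0,"wy": 0,"wz": 0,"tx": 0,"ty": 0,"tz": 0,"claw": 0}]'

```text
t: 14.22
position: [0.4526, 0.2104, 0.0429]
tool_rot: [[0.022, 1.0, 0.0], [1.0, -0.022, 0.0], [0.0, 0.0, -1.0]]
contact_force: [-8.3, -3.3, 23.8]
finger_gap: 0.0221
grip_force: 42.0
```

Seated at the expected height. I'm easing off, opening and lifting clear.

Call:
jog_arm --steps '[{"wx": 0,"wy": 0,"wz": 0,"tx": 0,"ty": 0,"tz": -0.08,"claw": 0},{"wx": 0,"wy": 0,"wz": 0,"tx": 0,"ty": 0,"tz": 0,"claw": 60},{"wx": 0,"wy": 0,"wz": 0,"tx": 0,"ty": 0,"tz": 0,"claw": 60},{"wx": 0,"wy": 0,"wz": 0,"tx": 0,"ty": 0,"tz": 0,"claw": 60},{"wx": 0,"wy": 0,"wz": 0,"tx": 0,"ty": 0,"tz": -0.3,"claw": 60},{"wx": 0,"wy": 0,"wz": 0,"tx": 0,"ty": 0,"tz": -1,"claw": 60},{"wx": 0,"wy": 0,"wz": 0,"tx": 0,"ty": 0,"tz": -1,"claw": 60},{"wx": 0,"wy": 0,"wz": 0,"tx": 0,"ty": 0,"tz": -1,"claw": 60},{"wx": 0,"wy": 0,"wz": 0,"tx": 0,"ty": 0,"tz": -1,"claw": 60},{"wx": 0,"wy": 0,"wz": 0,"tx": 0,"ty": 0,"tz": -1,"claw": 60}]'

```text
t: 15.48
position: [0.4525, 0.2103, 0.1499]
tool_rot: [[0.022, 1.0, 0.0], [1.0, -0.022, 0.0], [0.0, 0.0, -1.0]]
contact_force: [-0.8, -0.2, 0.4]
finger_gap: 0.0513
grip_force: 0.0
```

```bash
python3 - <<'E'
from h import *
o=r.get_obs(); print(o["t"],o["position"],o["finger_gap"])
S=r.snapshot("scene");T=r.snapshot("top")
h=cv2.cvtColor(S["image"],cv2.COLOR_RGB2HSV); m=((h[...,0]>10)&(h[...,0]<34)&(h[...,1]>100)&(h[...,2]>60)); m[:165]=0;m[215:]=0;m[:,:300]=0;m[:,345:]=0
P=cloud(S)[m]; v,u=np.nonzero(m); print(len(P),u.min(),u.max(),v.min(),v.max(),np.percentile(P[:,2],[5,25,50,75,90]))
lo=P[P[:,2]<.042]; print(len(lo),lo.mean(0))
cv2.imwrite("pics/c5.png",cv2.hconcat([cv2.resize(T["image"][215:335,200:300,::-1],(350,420),interpolation=2),cv2.resize(S["image"][150:240,270:370,::-1],(440,420),interpolation=2)]))
E
```

```text
15.475 [0.452481   0.21032646 0.14994952] 0.05130538587552498
132 317 330 185 198 [0.02900613 0.03378293 0.04192961 0.05643172 0.06237779]
67 [0.45834167 0.20187141 0.03407938]
```

View pics/c5.png

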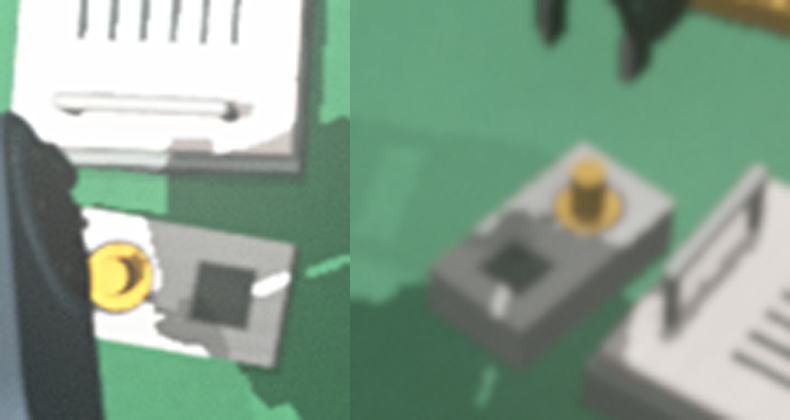

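The blank sits flush in the round nest and is released: in the right crop its stem is at (590,175) with the foot ring level with the die top. Now the bar.

Call:
jog_arm --steps '[{"wx": 0,"wy": 0,"wz": 0,"tx": -0.22,"ty": 1,"tz": 0,"claw": 60},{"wx": 0,"wy": 0,"wz": 0,"tx": -0.22,"ty": 1,"tz": 0,"claw": 60},{"wx": 0,"wy": 0,"wz": 0,"tx": -0.22,"ty": 1,"tz": 0,"claw": 60},{"wx": 0,"wy": 0,"wz": 0,"tx": -0.22,"ty": 1,"tz": 0,"claw": 60},{"wx": 0,"wy": 0,"wz": 0,"tx": -0.22,"ty": 1,"tz": 0,"claw": 60},{"wx": 0,"wy": 0,"wz": 0,"tx": 0,"ty": 0.35,"tz": 0,"claw": 60},{"wx": 0,"wy": 0,"wz": 0,"tx": 0,"ty": 0,"tz": 0.5,"claw": 60},{"wx": 0,"wy": 0,"wz": 0,"tx": 0,"ty": 0,"tz": 1,"claw": 60},{"wx": 0,"wy": 0,"wz": 0,"tx": 0,"ty": 0,"tz": 1,"claw": 60},{"wx": 0,"wy": 0,"wz": 0,"tx": 0,"ty": 0,"tz": 0.8,"claw": 60},{"wx": 0,"wy": 0,"wz": 0,"tx": 0,"ty": 0,"tz": 0.3,"claw": 60},{"wx": 0,"wy": 0,"wz": 0,"tx": 0,"ty": 0,"tz": 0,"claw": 60}]'

```text
t: 17.08
position: [0.5588, 0.186, 0.0767]
tool_rot: [[0.022, 1.0, -0.0], [1.0, -0.022, -0.0], [-0.0, -0.0, -1.0]]
contact_force: [1.0, 0.2, -0.2]
finger_gap: 0.051
grip_force: 0.0
```

Call:
jog_arm --force 30 --steps '[{"wx": 0,"wy": 0,"wz": 0,"tx": 0,"ty": 0,"tz": 0,"claw": 0},{"wx": 0,"wy": 0,"wz": 0,"tx": 0,"ty": 0,"tz": 0,"claw": 0},{"wx": 0,"wy": 0,"wz": 0,"tx": 0,"ty": 0,"tz": 0,"claw": 0},{"wx": 0,"wy": 0,"wz": 0,"tx": 0,"ty": 0,"tz": 0,"claw": 0},{"wx": 0,"wy": 0,"wz": 0,"tx": 0,"ty": 0,"tz": 0,"claw": 0},{"wx": 0,"wy": 0,"wz": 0,"tx": 0,"ty": 0,"tz": 0,"claw": 0}]'

```text
t: 17.82
position: [0.5592, 0.186, 0.0774]
tool_rot: [[0.022, 1.0, 0.001], [1.0, -0.022, 0.0], [0.0, 0.001, -1.0]]
contact_force: [-2.4, -0.8, 6.1]
finger_gap: 0.011
grip_force: 29.4
```

Call:
jog_arm --steps '[{"wx": 0,"wy": 0,"wz": 0,"tx": 0,"ty": 0.19,"tz": -0.42,"claw": 0},{"wx": 0,"wy": 0,"wz": 0,"tx": 0,"ty": 0.22,"tz": -0.41,"claw": 0},{"wx": 0,"wy": 0,"wz": 0,"tx": 0,"ty": 0.24,"tz": -0.39,"claw": 0},{"wx": 0,"wy": 0,"wz": 0,"tx": 0,"ty": 0.27,"tz": -0.37,"claw": 0},{"wx": 0,"wy": 0,"wz": 0,"tx": 0,"ty": 0.29,"tz": -0.36,"claw": 0},{"wx": 0,"wy": 0,"wz": 0,"tx": 0,"ty": 0.32,"tz": -0.34,"claw": 0},{"wx": 0,"wy": 0,"wz": 0,"tx": 0,"ty": 0,"tz": 0,"claw": 0}]'

```text
t: 18.7
position: [0.5887, 0.1853, 0.124]
tool_rot: [[0.022, 1.0, -0.003], [1.0, -0.022, -0.0], [-0.0, -0.003, -1.0]]
contact_force: [-14.7, 1.1, 9.0]
finger_gap: 0.0107
grip_force: 29.8
```

Call:
jog_arm --steps '[{"wx": 0,"wy": 0,"wz": 0,"tx": 0,"ty": 0.29,"tz": -0.33,"claw": 0},{"wx": 0,"wy": 0,"wz": 0,"tx": 0,"ty": 0.33,"tz": -0.3,"claw": 0},{"wx": 0,"wy": 0,"wz": 0,"tx": 0,"ty": 0.36,"tz": -0.28,"claw": 0},{"wx": 0,"wy": 0,"wz": 0,"tx": 0,"ty": 0.39,"tz": -0.25,"claw": 0},{"wx": 0,"wy": 0,"wz": 0,"tx": 0,"ty": 0.41,"tz": -0.23,"claw": 0},{"wx": 0,"wy": 0,"wz": 0,"tx": 0,"ty": 0.42,"tz": -0.2,"claw": 0},{"wx": 0,"wy": 0,"wz": 0,"tx": 0,"ty": 0,"tz": 0,"claw": 0},{"wx": 0,"wy": 0,"wz": 0,"tx": 0,"ty": 0,"tz": 0,"claw": 0}]'

```text
t: 19.7
position: [0.6338, 0.1843, 0.1563]
tool_rot: [[0.022, 1.0, 0.001], [1.0, -0.022, 0.0], [0.0, 0.001, -1.0]]
contact_force: [-5.7, 1.0, 8.1]
finger_gap: 0.0109
grip_force: 30.4
```

```bash
python3 - <<'E'
from h import *
o=r.get_obs(); print(o["t"],o["position"],o["finger_gap"],o["contact_force"])
S=r.snapshot("scene");T=r.snapshot("top")
for n,s in(("T",T),("S",S)):
    P=cloud(s); h=cv2.cvtColor(s["image"],cv2.COLOR_RGB2HSV)
    m=(P[...,0]>.55)&(P[...,0]<.72)&(P[...,1]>.09)&(P[...,1]<.28)&(P[...,2]>.06)&(P[...,2]<.20)&(h[...,1]<40)&(h[...,2]>110)
    q=P[m]; k=np.ones(len(q),bool)
    for _ in range(8):
        c=np.median(q[k],0); w=np.linalg.svd(q[k]-q[k].mean(0),full_matrices=False)[2][2]; w*=np.sign(w[2]); d=(q-q[k].mean(0))@w; k=abs(d)<.006
    print(n,len(q),k.sum(),w,"angle",np.degrees(np.arctan2(-w[0],w[2])))
cv2.imwrite("pics/c6.png",cv2.hconcat([cv2.resize(T["image"][165:335,190:310,::-1],(340,480),interpolation=2),cv2.resize(S["image"][140:260,280:420,::-1],(450,480),interpolation=2)]))
E
```

```text
19.7 [0.63382233 0.18431121 0.15626404] 0.010912417646333663 [-5.66623512  1.00312187  8.07911518]
T 1364 1149 [ 0.693226   -0.02655462  0.72023091] angle -43.905464011933994
S 2156 1964 [ 0.69318241 -0.0193626   0.72050207] angle -43.89288855960117
```

View pics/c6.png

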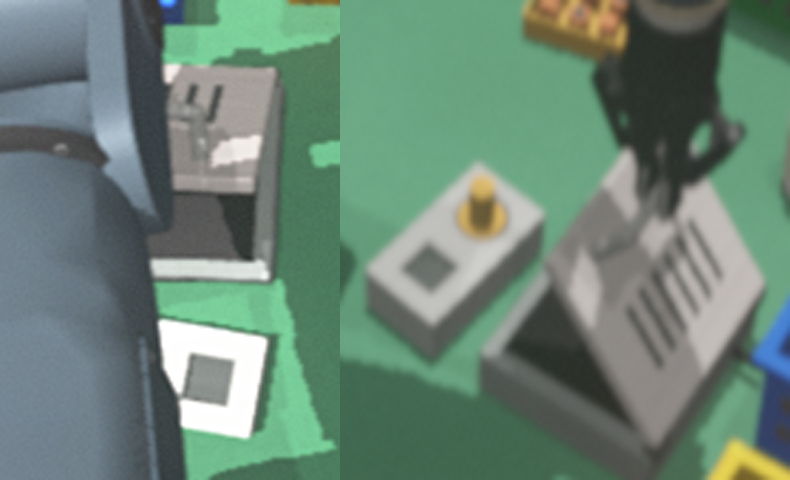

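The panel is up, held between the fingers, with the blank still seated in the nest. Both views give about 43.9°, so I'm adding a small correction of about 1°.

Call:
jog_arm --steps '[{"wx": 0,"wy": 0,"wz": 0,"tx": 0,"ty": 0.1,"tz": -0.05,"claw": 0},{"wx": 0,"wy": 0,"wz": 0,"tx": 0,"ty": 0,"tz": 0,"claw": 0},{"wx": 0,"wy": 0,"wz": 0,"tx": 0,"ty": 0,"tz": 0,"claw": 0}]'

```text
t: 20.18
position: [0.6357, 0.1843, 0.1571]
tool_rot: [[0.022, 1.0, 0.0], [1.0, -0.022, 0.0], [0.0, 0.0, -1.0]]
contact_force: [-6.5, 1.4, 6.8]
finger_gap: 0.0109
grip_force: 30.3
```

```bash
python3 - <<'E'
from h import *
o=r.get_obs(); print(o["t"],o["position"],o["contact_force"])
for n in("top","scene","scene"):
    s=r.snapshot(n); P=cloud(s); h=cv2.cvtColor(s["image"],cv2.COLOR_RGB2HSV)
    m=(P[...,0]>.55)&(P[...,0]<.72)&(P[...,1]>.09)&(P[...,1]<.28)&(P[...,2]>.06)&(P[...,2]<.20)&(h[...,1]<40)&(h[...,2]>110)
    q=P[m]; k=np.ones(len(q),bool)
    for _ in range(8):
        w=np.linalg.svd(q[k]-q[k].mean(0),full_matrices=False)[2][2]; w*=np.sign(w[2]); d=(q-q[k].mean(0))@w; k=abs(d)<.006
    print(n,k.sum(),"angle",np.degrees(np.arctan2(w[0],w[2])))
E
```

```text
20.175 [0.63565773 0.1843006  0.15705053] [-6.50698317  1.40253358  6.77774784]
top 1123 angle 44.623059734020075
scene 1936 angle 44.48966791205759
scene 1933 angle 44.79944284742191
```

Both views now agree on about 44.7°, and the grip is steady, so I'm handing the job in.

```bash
python3 -c "
from cell import r
print(r.finish_job())"
```

```text
the job is handed in; nothing more can be done
None
```

The job is handed in: the brass blank is fully home in the round nest and released, and the gripper is holding the lamp panel at about 44.6° (camera readings 44.5–44.8°), at 20 s of the 61 s allowed.

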